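Flip down the kickstand of a light panel and hold the panel upright

ROBOT

A 6-joint arm with a two-finger parallel gripper is mounted at the origin on a cart in front of the work surface, level with it; the furniture and walls round the work are solid. World frame = base frame: x ahead of the robot, y to its left, z up, the work surface at z = 0. Lengths are in m, angles in rad, forces in N, time in s.
With the tool pointing down it reaches from about 0.25 to 0.725 m from the base axis. Payload 4 kg.
Tool frame: the origin (TCP) lies on the centre line of the jaws, within the pads' length; the fingertips stand 17 mm ahead of it and the grasp point (between the pads) lies 2 mm behind it; z points along the fingers, y is the line along which they close (so a half turn about z gives the same grasp; the last joint's range is limited). The gripper opens to 85 mm and grips with 20 to 120 N. Pads are 22 mm wide; open, the fingers measure 114 mm over their backs; the gripper's body (76 mm by 85 mm) begins 54 mm behind the grasp point. The pads swing forward as they close: fully open they stand 13 mm farther back than shut.
Start: joints at [1.204, 0.241, 0.005, 1.335, 0, 1.571], TCP at [0.179, 0.467, 0.248] pointing down, gripper open.
Joint ranges: [-2.72, 2.72], [-1.05, 1.87], [-1.09, 1.28], [-1.99, 2.15], [-1.42, 1.44], [-3.14, 3.14]. Speed limits (rad/s): [2.79, 2.79, 3.14, 3.14, 3.14, 3.14].

INTERFACE

Orientations are given as a unit quaternion [x, y, z, w].
In Python, from workcell import get_obs, imaging, order gives the robot as it stands.
- The arm moves only by the tool apply_moves, never from a script. Its argument "targets" is a list that holds one entry, the list of rows, each a list of 5 numbers: the shift along the world's x, y, z in units of 40 mm (1.0 is 40 mm), then the turn about the world's z in degrees, then the gripper command: -1 is shut, 1 is fully open, values between are in proportion. In form: [[[dx, dy, dz, turn, fingers], ...]]. A call has 1 to 8 rows; each row shifts and turns the commanded pose from where the row before left it; what a row does not reach is not made up. A row lasts 1/12 s, in which the tool goes at most 41.7 mm and 7.16 degrees, less where a joint would pass 70% of its speed; a pose out of reach is approached as far as the arm can. A call is refused whole if a number of a shift passes 1 or a number of a turn 7.16, either way. A call with a gripper value outside its range is refused whole. The fingers move at their own pace and stop on an object; the grip force is fixed at half the most. Time passes only in rows, so rows that do not move let the fingers close. It gives the time, the measured TCP pose, the force, the opening and the grip force at its end, in the units of the state.
- get_obs(): the state, without advancing time (a new reading comes with each control period).
- imaging.camera(name): name is "scene" or "top" or "wrist"; returns (picture, depth): 420x560x3 uint8, blue, green, red; 420x560 float32, m along the optical axis (not along the pixel's ray), 0 where there is no reading.
- imaging.get_calibration(name): a dict with "camera_matrix" (3x3 intrinsics, pixels), "k1" (the pictures are not rectified: a ray, as slopes to the right and down, at radius r is drawn at 1 + k1 r^2 times it, then the intrinsics apply), "eye" and "rotation" of the camera in the world; the wrist camera has in their place "hand_eye" (4x4, takes a point from camera to tool coordinates, whose origin is the TCP and whose axes are the flange's). Camera axes: x right, y down, z forward; pixel columns grow to the right and rows downward; lengths in m; the calibration is good to about 2 mm. A picture is of the moment at which its call begins: read the wrist's pose just before it. get_calibration takes no time and is no camera call.
- order.job_done(): hands the job in; it is judged then, once.
The state is a dict: "clock": time; "joint_pos": joint angles; "joint_vel": joint speeds; "tau": joint torques, N m; "eef_pos": TCP position; "tool_rot": TCP orientation; "ft_force": force on the tool from outside, world axes, zero at the start; "ft_torque": the same for the moment, N m; "grip_width": finger opening in m; "grasp_force": force on a finger pad.
Only numpy, scipy, OpenCV 4.12 (cv2) and the standard library are available. Lean on these libraries where they do the work, as an engineer would, in place of code of your own. Each camera call takes 0.05 s, during which the arm holds its last target. There are 200 camera calls.

TASK

The little light panel for viewing samples is slumped forward on its rests. While it leans there, flip its kickstand (the leg with the orange foot bar, folded up behind it) backward over centre and fully down; then grip the panel by its top, swing it up until it is upright and finish while still gripping and holding it there steadily, because it tips forward again if let go and a colleague is about to tighten its hub. Leave the bottles, tubes and jar on the table where they are.

Things in the scene. Friction and masses are not known exactly. Their poses are not given: they have to be found in the camera images.
- stand: Grey T-shaped base plate, 8 mm thick, fixed to the table: cross part 120 mm wide, x -60 to +30; tail 75 mm wide to x +140; axle cheeks 43 mm high; two rubber-tipped rests 91 mm high at x -46, y +-50. Origin on the table straight under the axle; -x is its front, to which the panel slumps (roughly toward the robot), +x its back, y along the axle.
- panel: White panel in an aluminium frame, 120 wide (y), 14 thick (x), z +20 to +200 mm, about 0.6 kg, hinged on the stand with little friction. Origin on the axle, 30 mm over the table; y is the axle, z runs up the panel and is vertical when upright. Its mid-plane is x = -12 mm (faces -19, -5). At the start it leans 0.40 rad to the front; unheld it always tips there.
- top_rail (a point): Middle of the panel's top edge (panel x -12, z +200 mm); axes as the panel's. The top 80 mm of the panel are clear on both faces (but for the folded kickstand), so the 14 mm thick top can be pinched front to back. A hub stop ends the backward swing 0.03 rad past upright, where the lowered foot just meets the base tail.
- kickstand (a joint): Angle of the kickstand on the panel (rad): 0 = folded up behind the panel, parallel to it; grows as its end swings to the back (panel +x), over the top and down; 2.365 = fully down, at its stop. Its weight works over centre: with the panel leaning it falls back to 0 below about 0.2, friction keeps it between 0.2 and 0.6 (leg near upright), beyond 0.65 it falls on down by itself in about 2 s. It takes under 1 N at the foot bar.
- kick_hub (a point): Axis of the kickstand, along the panel's y, at panel x +12, z +90 mm, behind the panel. The leg is a dark steel bar 14 mm wide and 8 mm thick.
- foot_bar (a point): Centre of the orange foot bar on the end of the kickstand: round, 50 mm long (along the panel's y), 14 mm in diameter, 143 mm from the kickstand's axis. Folded, its centre stands 33 mm above the panel's top edge and 24 mm behind the panel's mid-plane, so it can be pushed back from the front just above the panel.
- dropper_bottle: White dropper bottle, 50 mm across, 100 mm tall; a bystander, to be left alone. Origin at the centre of its underside.
- orange_jar: Small jar with orange lid, 41 mm across, 53 mm tall; a bystander, to be left alone. Origin at the centre of its underside.
- teal_tube: Sample tube with teal cap, 41 mm across, 94 mm tall; a bystander, to be left alone. Origin at the centre of its underside.
- purple_tube: Slim tube with purple cap, 34 mm across, 156 mm tall; a bystander, to be left alone. Origin at the centre of its underside.

How it is judged:
On the way, in this order (a step that is already met when the one before it is completed fails the run):
1. the kickstand is flipped fully down while the panel still leans forward (value of joint kickstand above 2.25 rad and angle between panel's own z axis and vertical above 0.2 rad), for 0.2 s.
2. the panel is upright and held by the fingers (angle between panel's own z axis and vertical below 0.07 rad and value of joint kickstand above 2.2 rad and angular speed of panel below 0.1 rad/s and contact force between the fingers and panel above 1 N), for 0.2 s.
At the end, for the whole second after the job is handed in: The program finishes while holding: the fingers press on the panel with more than 1 N, the panel is within 0.07 rad (4 degrees) of upright and still (under 0.1 rad/s), and the kickstand is down (beyond 2.2 rad) (all of step 2); the arm keeps its last pose, push and grip.
It fails at once if a bystander (bottle, jar or tube) is moved more than 30 mm or knocked over (distance of any of dropper_bottle, orange_jar, teal_tube, purple_tube from where it was at the start of the episode above 0.03 m or angle between any of dropper_bottle, orange_jar, teal_tube, purple_tube's own z axis and vertical above 0.6 rad).
It also fails if it takes over 48 s, if anything falls off the work surface, if the arm or the gripper's body presses on something with over 40 N, if the wrist force passes 120 N, or if a joint passes its speed limit or range.

## Working session

There is one attempt and no reset: what is moved stays moved. The work goes in short steps, Python scripts to look and compute and a tool call to move; the robot and the scene stay as the last step left them, time stands still between calls to the robot, and variables do not carry over. Pictures are saved under pics/ and viewed, at most 10 in all, crops included, and the job is handed in when it is done.

Besides the shell and the picture viewer there is one more tool, called after ">>>" as name([rows], argument=value, ...), one row to a line, values as JSON. apply_moves: Moves the arm, as the interface text tells. Its arguments: {"type":"object","properties":{"targets":{"type":"array","items":{"type":"array","items":{"type":"array","items":{"type":"number"}}}}},"required":["targets"]}

```bash
mkdir -p pics
cat > h.py <<'E'
import numpy as np, cv2
from workcell import get_obs, imaging, order
def pts(name,d,c=None):
    c=c or imaging.get_calibration(name); K=np.array(c["camera_matrix"])
    v,u=np.mgrid[:420,:560]
    p=cv2.undistortPoints(np.stack([u,v],-1).reshape(-1,1,2).astype(float),K,np.array([c["k1"],0,0,0,0.])).reshape(420,560,2)
    P=np.dstack([p,np.ones((420,560))])*d[...,None]
    P=P@np.array(c["rotation"]).T+np.array(c["eye"]); P[d==0]=np.nan
    return P
E
python3 - <<'E'
from h import *
o=get_obs(); print(o)
for n in("scene","top"):
    im,d=imaging.camera(n); cv2.imwrite(f"pics/{n}1.png",im); np.save(f"{n}1.npy",pts(n,d)); c=imaging.get_calibration(n);print(n,c["eye"])
E
```

```text
{'clock': 0.0, 'joint_pos': array([1.20399533e+00, 2.41399685e-01, 3.72554003e-03, 1.33520188e+00,
       1.27065631e-05, 1.57079279e+00]), 'joint_vel': array([ 0.00152415,  0.00083258,  0.00164007, -0.00015999, -0.00062802,
        0.00026963]), 'tau': array([ 1.01114816e-03, -3.72319472e+01,  2.52408385e+01,  1.68521918e-02,
        2.47028520e-04,  9.39788663e-06]), 'eef_pos': array([0.17909801, 0.46618364, 0.24742006]), 'tool_rot': array([ 1.82372259e-01,  9.83229006e-01, -1.02125058e-03, -1.95889992e-04]), 'ft_force': array([ 0.6221842 ,  0.34024476, -1.28488178]), 'ft_torque': array([ 0.01656679,  0.02273938, -0.05296841]), 'grasp_force': 0.0, 'grip_width': 0.08553970353392974}Traceback (most recent call last):
  File "<stdin>", line 4, in <module>
  File "h.py", line 8, in pts
    P=P@np.array(c["rotation"]).T+np.array(c["eye"]); P[d==0]=np.nan
      ~^~~~~~~~~~~~~~~~~~~~~~~~~~
ValueError: matmul: Input operand 1 has a mismatch in its core dimension 0, with gufunc signature (n?,k),(k,m?)->(n?,m?) (size 4 is different from 3)
```

```bash
sed -i 's/P=P@np.array(c\["rotation"\]).T/P=P@Rotation.from_quat(c["rotation"]).as_matrix().T/; 1a from scipy.spatial.transform import Rotation' h.py
python3 - <<'E'
from h import *
for n in("scene","top"):
    im,d=imaging.camera(n); cv2.imwrite(f"pics/{n}1.png",im); P=pts(n,d); np.save(f"{n}1.npy",P); c=imaging.get_calibration(n);print(n,c["eye"])
    h=cv2.cvtColor(im,cv2.COLOR_BGR2HSV); m=(h[...,0]>4)&(h[...,0]<22)&(h[...,1]>150)&(h[...,2]>100)
    k,l,s,ce=cv2.connectedComponentsWithStats(m.astype(np.uint8))
    for i in range(1,k):
        if s[i,4]>25: print(s[i],np.nanmedian(P[l==i],0).round(3))
E
```

```text
scene [ 0.01179292 -0.46821815  1.07009433]
[401  74  15  12 134] [1.089 0.296 0.196]
[408  91  15   7  45] [1.105 0.271 0.151]
[408  97  34  18 326] [1.085 0.215 0.148]
[401 100  13   7  34] [1.048 0.256 0.149]
[246 129  25  18 215] [0.695 0.532 0.021]
[253 157  20  14 126] [0.5   0.232 0.256]
[177 237  17  16 209] [0.285 0.292 0.054]
top [0.29815204 0.18823468 1.25346806]
[232 182  24  12 155] [0.499 0.233 0.256]
[209 283  17  18 237] [0.286 0.296 0.054]
```

View pics/scene1.png

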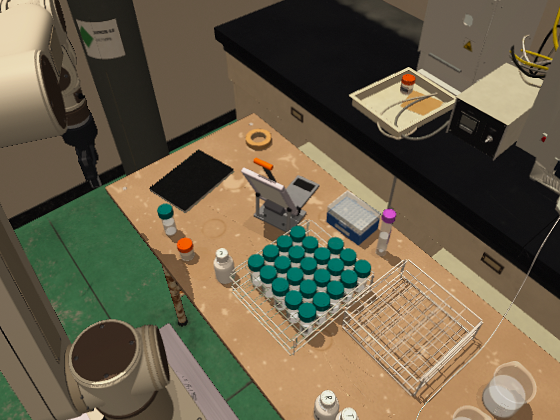

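View pics/top1.png

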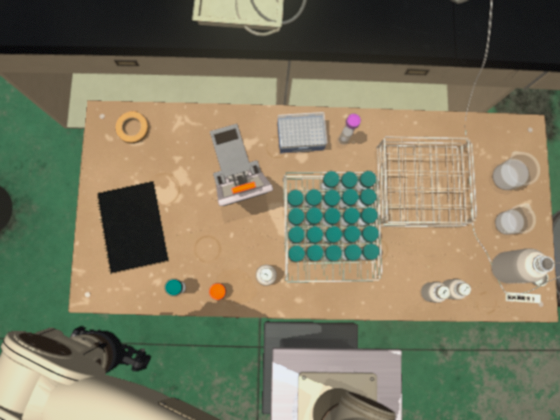

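Run:
```python
from h import *
P=np.load("top1.npy"); im=cv2.imread("pics/top1.png")
Q=P.reshape(-1,3); hsv=cv2.cvtColor(im,cv2.COLOR_BGR2HSV).reshape(-1,3)
near=np.hypot(Q[:,0]-.53,Q[:,1]-.24)<.2
m=near&(hsv[:,0]>4)&(hsv[:,0]<22)&(hsv[:,1]>150)&(Q[:,2]>.24)
b=Q[m]; c=b.mean(0); w,v=np.linalg.eigh(np.cov(b[:,:2].T)); print("bar",c,b.min(0),b.max(0),np.degrees(np.arctan2(*v[::-1,1])))
m=near&(Q[:,2]>.195)&(Q[:,2]<.24)   # panel top edge area
b=Q[m]; w,v=np.linalg.eigh(np.cov(b[:,:2].T)); print("top",len(b),b.mean(0),np.degrees(np.arctan2(*v[::-1,1])),w)
S=np.load("scene1.npy").reshape(-1,3)
n2=np.hypot(S[:,0]-.5,S[:,1]-.23)<.12
for Z,nm in((Q[near],"top"),(S[n2],"scene")):
  for psi in np.radians([8,10,12,14,16,18]):
    u=np.array([np.cos(psi),np.sin(psi)]);n=np.array([-u[1],u[0]])
    b=Z[(Z[:,2]>.02)&np.isfinite(Z[:,2])]; t=(b[:,:2]-[.499,.233])@n; s=(b[:,:2]-[.499,.233])@u
    k=(b[:,2]>.12)&(b[:,2]<.225); print(nm,np.degrees(psi),"y",np.percentile(t[k],[1,99]).round(3),"front x",np.percentile(s[k],[1,50,99]).round(3))
# tail points
m=near&(Q[:,2]>.004)&(Q[:,2]<.015)&(hsv[:,1]<60); b=Q[m]; print("tail",len(b),b.mean(0),b.min(0),b.max(0))
w,v=np.linalg.eigh(np.cov(b[:,:2].T)); print(np.degrees(np.arctan2(*v[::-1,1])))
# bystanders
for n,u,vv in(("teal",174,287),("drop",266,274),("purple",353,121)):
  print(n,np.nanmedian(P[vv-3:vv+4,u-3:u+4].reshape(-1,3),0).round(3))
cv2.imwrite("pics/z.png",cv2.resize(np.hstack([im[110:220,190:300],cv2.imread("pics/scene1.png")[145:255,225:335]]),None,fx=3.6,fy=3.6))
```

```text
bar [0.49907357 0.23226841 0.25635697] [0.48738854 0.20848042 0.249723  ] [0.51123378 0.25552017 0.26236459] 107.8870085323695
top 448 [0.49464279 0.23073308 0.21037438] 108.30478901864383 [6.13823982e-05 1.11935956e-03]
top 8.0 y [-0.059  0.058] front x [-0.021  0.003  0.061]
top 10.0 y [-0.059  0.058] front x [-0.019  0.002  0.061]
top 12.000000000000002 y [-0.059  0.058] front x [-0.018  0.001  0.061]
top 14.0 y [-0.059  0.057] front x [-0.016  0.001  0.061]
top 16.0 y [-0.059  0.057] front x [-0.015  0.001  0.061]
top 18.0 y [-0.059  0.057] front x [-0.014  0.001  0.061]
scene 8.0 y [-0.061  0.055] front x [-0.02   0.005  0.04 ]
scene 10.0 y [-0.062  0.055] front x [-0.019  0.004  0.039]
scene 12.000000000000002 y [-0.062  0.055] front x [-0.017  0.004  0.038]
scene 14.0 y [-0.062  0.055] front x [-0.016  0.004  0.036]
scene 16.0 y [-0.062  0.055] front x [-0.014  0.003  0.035]
scene 18.0 y [-0.062  0.055] front x [-0.014  0.003  0.034]
tail 1442 [0.62959979 0.26523497 0.00931335] [0.38186809 0.04154816 0.00401254] [0.71826695 0.33512923 0.01496317]
50.99342960448071
teal [0.294 0.391 0.095]
drop [0.328 0.18  0.101]
purple [ 0.683 -0.012  0.157]
```

View pics/z.png

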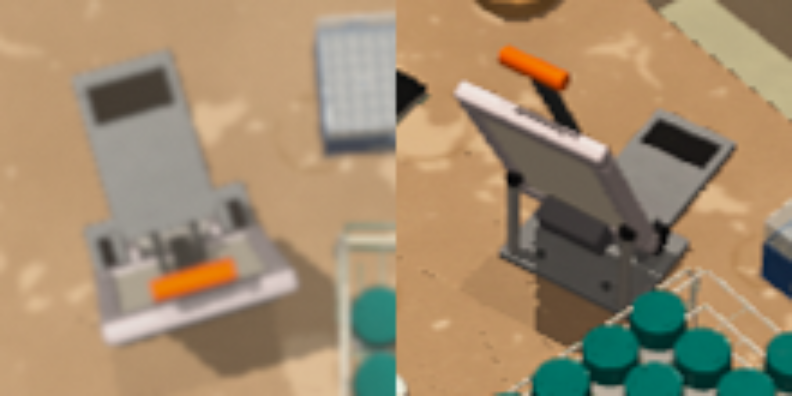

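>>> apply_moves([
  [[0.55, -0.55, 0.02, -4.3, -1], [0.55, -0.55, 0.02, -4.3, -1], [0.55, -0.55, 0.02, -4.3, -1], [0.55, -0.55, 0.02, -4.3, -1], [0.55, -0.5, 0.01, -4.3, -1], [0.55, -0.5, 0, -4.3, -1], [0.5, -0.5, 0, -4.3, -1], [0.5, -0.5, 0, -4.3, -1]],
])

```text
clock: 0.82
eef_pos: [0.352, 0.2974, 0.2517]
tool_rot: [0.467, 0.884, -0.0, -0.0]
ft_force: [1.1, -0.3, 0.2]
grip_width: -0.0001
grasp_force: 0.0
```

>>> apply_moves([
  [[0.5, -0.4, 0, -3.4, -1], [0.5, -0.4, 0, -3.4, -1], [0.5, -0.4, 0, -3.4, -1], [0.5, -0.4, 0, -3.4, -1], [0.35, -0.45, 0, -3.4, -1], [0, 0, 0, 0, -1]],
])

```text
clock: 1.32
eef_pos: [0.4474, 0.214, 0.2514]
tool_rot: [0.593, 0.805, -0.001, 0.001]
ft_force: [1.1, -0.1, 1.6]
grip_width: 0.0001
grasp_force: 0.0
```

Run:
```python
from h import *
o=get_obs(); R=Rotation.from_quat(o["tool_rot"]).as_matrix(); print(o["eef_pos"],"y-axis deg",np.degrees(np.arctan2(R[1,1],R[0,1])),o["joint_pos"])
a=[]
for n in("scene","top"):
    im,d=imaging.camera(n); a.append(cv2.resize(im[110:260,180:360],None,fx=2.2,fy=2.2))
im,d=imaging.camera("wrist"); cv2.imwrite("pics/s2.png",np.hstack(a)); cv2.imwrite("pics/w2.png",im)
```

```text
[0.4474054  0.21403    0.25136483] y-axis deg 17.227253002442584 [ 4.47129515e-01  2.31603176e-01  1.28137615e-03  1.34088143e+00
 -1.60413498e-03  1.71725374e+00]
```

View pics/s2.png

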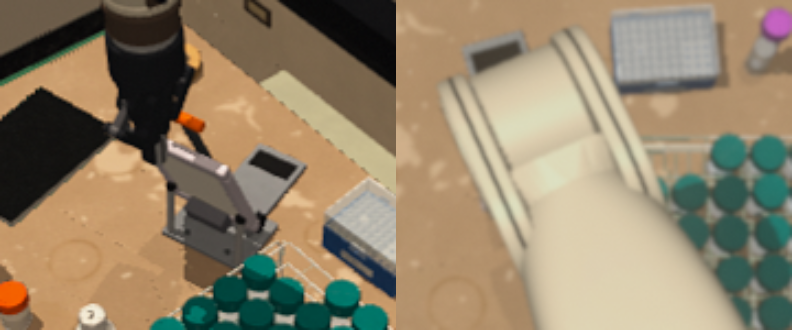

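>>> apply_moves([
  [[0.24, 0.075, 0, 0, -1], [0.24, 0.075, 0, 0, -1], [0.24, 0.075, 0, 0, -1], [0.24, 0.075, 0, 0, -1], [0.24, 0.075, 0, 0, -1], [0.24, 0.075, 0, 0, -1], [0.24, 0.075, 0, 0, -1], [0.24, 0.075, 0, 0, -1]],
])

```text
clock: 2.13
eef_pos: [0.5214, 0.2421, 0.2518]
tool_rot: [0.59, 0.808, -0.0, -0.0]
ft_force: [-1.1, 0.5, 0.1]
grip_width: 0.0001
grasp_force: 0.1
```

>>> apply_moves([
  [[0.24, 0.075, 0, 0, -1], [0.24, 0.075, 0, 0, -1], [0.24, 0.075, 0, 0, -1], [0.24, 0.075, 0, 0, -1], [0.24, 0.075, 0, 0, -1], [0.24, 0.075, 0, 0, -1], [0, 0, 0, 0, -1]],
])

```text
clock: 2.72
eef_pos: [0.58, 0.2604, 0.2512]
tool_rot: [0.59, 0.808, 0.0, -0.0]
ft_force: [-1.1, -0.7, -0.4]
grip_width: 0.0001
grasp_force: 0.0
```

Run:
```python
from h import *
o=get_obs(); print(o["clock"],o["eef_pos"],o["ft_force"])
im,d=imaging.camera("scene"); cv2.imwrite("pics/s3.png",cv2.resize(im[110:260,180:360],None,fx=3.5,fy=3.5))
```

```text
2.7167 [0.5799643  0.26044769 0.25120216] [-1.1198687  -0.67174769 -0.40995067]
```

View pics/s3.png

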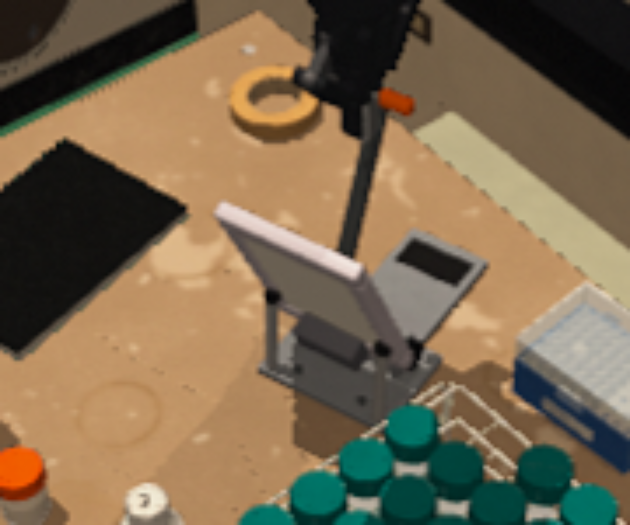

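>>> apply_moves([
  [[0.24, 0.075, 0, 0, -1], [0.24, 0.075, 0, 0, -1], [0, 0, 0, 0, -1], [-0.3, -0.1, 0.5, 0, -1], [-0.4, -0.13, 0.5, 0, 0.18], [-0.4, -0.13, 0, 0, 0.18], [-0.4, -0.13, 0, 0, 0.18], [-0.4, -0.13, 0, 0, 0.18]],
])

```text
clock: 3.43
eef_pos: [0.5211, 0.2399, 0.2925]
tool_rot: [0.59, 0.807, 0.0, 0.0]
ft_force: [-0.1, 0.1, 0.7]
grip_width: 0.048
grasp_force: 0.0
```

>>> apply_moves([
  [[-0.4, -0.13, 0, 0, 0.18], [-0.3, -0.1, 0, 0, 0.18], [0, 0, 0, 0, 0.18], [0, 0, 0, 0, 0.18], [0, 0, 0, 0, 0.18], [0, 0, 0, 0, 0.18], [0, 0, 0, 0, 0.18], [0, 0, 0, 0, 0.18]],
])

```text
clock: 4.1
eef_pos: [0.4953, 0.2309, 0.2915]
tool_rot: [0.591, 0.807, -0.0, -0.0]
ft_force: [0.8, -0.5, -0.2]
grip_width: 0.0505
grasp_force: 0.0
```

>>> apply_moves([
  [[0, 0, 0, 0, 0.18], [0, 0, 0, 0, 0.18], [0, 0, 0, 0, 0.18], [0, 0, 0, 0, 0.18], [0, 0, 0, 0, 0.18], [0, 0, 0, 0, 0.18], [0, 0, 0, 0, 0.18], [0, 0, 0, 0, 0.18]],
])

```text
clock: 4.77
eef_pos: [0.4949, 0.2307, 0.292]
tool_rot: [0.591, 0.807, 0.0, 0.0]
ft_force: [-0.1, -0.8, 0.3]
grip_width: 0.0506
grasp_force: 0.0
```

Run:
```python
from h import *
o=get_obs(); print(o["clock"],o["eef_pos"],o["ft_force"],o["grip_width"],"x'",(o["eef_pos"][:2]-[.575,.256])@[.955,.297],(o["eef_pos"][:2]-[.575,.256])@[-.297,.955])
a=[]
for n,s in(("scene",np.s_[110:260,180:360]),("wrist",np.s_[:])):
    im,d=imaging.camera(n); a.append(cv2.resize(im[s],(400,333)))
cv2.imwrite("pics/s4.png",np.hstack(a))
```

```text
4.7667 [0.49489732 0.23073429 0.29195146] [-0.11525224 -0.8421216   0.31425463] 0.05055660223191662 x' -0.08400197639018031 -0.0003382566555203588
```

View pics/s4.png

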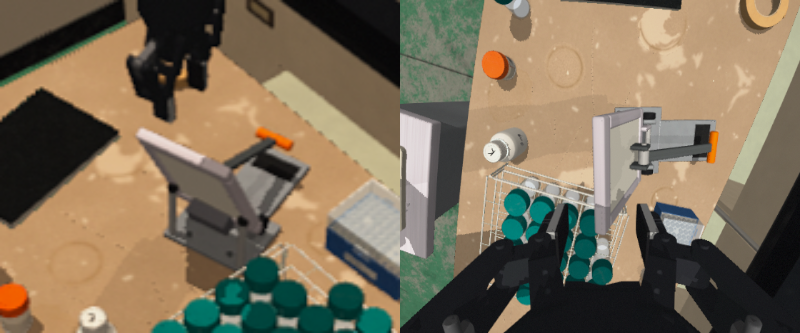

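Run:
```python
from h import *
o=get_obs(); im,d=imaging.camera("wrist"); c=imaging.get_calibration("wrist"); H=np.array(c["hand_eye"])
R=Rotation.from_quat(o["tool_rot"]); 
P=pts("wrist",d,dict(c,rotation=(R*Rotation.from_matrix(H[:3,:3])).as_quat(),eye=R.apply(H[:3,3])+o["eef_pos"]))
U=np.array([[.955,.297],[-.297,.955]])
h=cv2.cvtColor(im,cv2.COLOR_BGR2HSV); m=(h[...,0]>3)&(h[...,0]<22)&(h[...,1]>150)&(h[...,2]>90)&(d>0)
L=np.dstack([(P[...,:2]-[.575,.256])@U.T,P[...,2:]])
k,l,s,ce=cv2.connectedComponentsWithStats(m.astype(np.uint8))
for i in range(1,k):
    if s[i,4]>60: print(s[i],np.median(L[l==i],0).round(4))
t=(L[...,2]>.2)&(L[...,2]<.22)&(np.abs(L[...,1])<.07)&(d>.1); b=L[t]; print("top",len(b),np.percentile(b,[2,50,98],axis=0).round(4)); q=np.polyfit(b[:,1],b[:,0],1); print("yaw err deg",np.degrees(np.arctan(q[0])))
```

```text
[ 115   64   37   37 1069] [-0.2606  0.1243  0.0512]
[429 166  17  40 419] [0.1066 0.0058 0.0669]
top 3152 [[-0.0934 -0.0548  0.2009]
 [-0.0853  0.0083  0.2081]
 [-0.0774  0.0581  0.2106]]
yaw err deg -1.0702835193144682
```

>>> apply_moves([
  [[0, 0, -0.4, 0, 0.18], [0, 0, -0.4, 0, 0.18], [0, 0, -0.4, 0, 0.18], [0, 0, -0.4, 0, 0.18], [0, 0, -0.4, 0, 0.18], [0, 0, -0.4, 0, 0.18], [0, 0, 0, 0, 0.18]],
])

```text
clock: 5.5
eef_pos: [0.4929, 0.2298, 0.1925]
tool_rot: [0.591, 0.807, -0.003, -0.002]
ft_force: [-1.4, -0.9, 0.5]
grip_width: 0.0507
grasp_force: 0.0
```

>>> apply_moves([
  [[0.21, 0.065, 0.07, 0, 0.18], [0.21, 0.065, 0.07, 0, 0.18], [0.21, 0.065, 0.07, 0, 0.18], [0.21, 0.065, 0.07, 0, 0.18], [0.21, 0.065, 0.07, 0, 0.18], [0.21, 0.065, 0.07, 0, 0.18], [0.21, 0.065, 0.07, 0, 0.18], [0.21, 0.065, 0.07, 0, 0.18]],
])

```text
clock: 6.17
eef_pos: [0.5625, 0.2518, 0.2194]
tool_rot: [0.591, 0.807, 0.0, 0.0]
ft_force: [0.1, -0.2, -0.8]
grip_width: 0.0505
grasp_force: 0.3
```

Run:
```python
from h import *
o=get_obs(); print(o["clock"],o["eef_pos"],o["ft_force"],o["grip_width"],"x'",(o["eef_pos"][:2]-[.575,.256])@[.955,.297])
a=[]
for n,s in(("scene",np.s_[110:260,180:360]),("wrist",np.s_[:])):
    im,d=imaging.camera(n); a.append(cv2.resize(im[s],(400,333)))
cv2.imwrite("pics/s5.png",np.hstack(a))
```

```text
6.1667 [0.56249208 0.2517833  0.21942762] [ 0.0703673  -0.18985553 -0.75608881] 0.050476504062715664 x' -0.013197423650987259
```

View pics/s5.png

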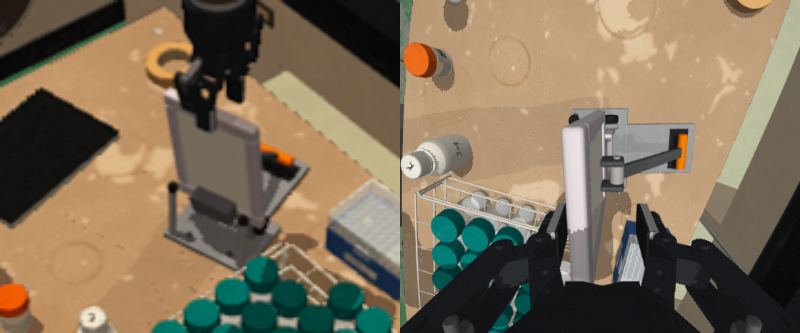

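>>> apply_moves([
  [[0, 0, 0, 0, 0.0], [0, 0, 0, 0, -0.2], [0, 0, 0, 0, -0.4], [0, 0, 0, 0, -0.6], [0, 0, 0, 0, -1], [0, 0, 0, 0, -1], [0, 0, 0, 0, -1], [0, 0, 0, 0, -1]],
])

```text
clock: 6.93
eef_pos: [0.5623, 0.2517, 0.2187]
tool_rot: [0.59, 0.807, 0.0, 0.0]
ft_force: [0.5, -0.1, 1.5]
grip_width: 0.0129
grasp_force: 60.6
```

Run:
```python
from h import *
o=get_obs(); print(o["clock"],o["eef_pos"],o["ft_force"],o["ft_torque"],o["grip_width"],o["grasp_force"],"x'",(o["eef_pos"][:2]-[.575,.256])@[.955,.297])
im,d=imaging.camera("wrist"); c=imaging.get_calibration("wrist"); H=np.array(c["hand_eye"])
R=Rotation.from_quat(o["tool_rot"]); 
P=pts("wrist",d,dict(c,rotation=(R*Rotation.from_matrix(H[:3,:3])).as_quat(),eye=R.apply(H[:3,3])+o["eef_pos"]))
U=np.array([[.955,.297],[-.297,.955]])
L=np.dstack([(P[...,:2]-[.575,.256])@U.T,P[...,2:]])
h=cv2.cvtColor(im,cv2.COLOR_BGR2HSV); m=(h[...,0]>3)&(h[...,0]<22)&(h[...,1]>150)&(h[...,2]>90)&(d>0)
k,l,s,ce=cv2.connectedComponentsWithStats(m.astype(np.uint8))
for i in range(1,k):
    if s[i,4]>60: print(s[i],np.median(L[l==i],0).round(4))
t=(L[...,2]>.225)&(L[...,2]<.24)&(np.abs(L[...,1]-.04)<.018)&(np.abs(L[...,0])<.05)&(d>.05); b=L[t]; print("top",len(b),np.percentile(b,[2,50,98],axis=0).round(4))
for z in (.12,.15,.18,.21):
  for sg in(1,):
    t=(abs(L[...,2]-z)<.015)&(np.abs(L[...,1]-.03)<.025)&(np.abs(L[...,0]+.012)<.02); b=L[t]; print(z,len(b),b.mean(0).round(4) if len(b) else "")
a=[cv2.resize(im,(400,333)),cv2.resize(imaging.camera("scene")[0][110:260,180:360],(400,333))]
cv2.imwrite("pics/s6.png",np.hstack(a))
```

```text
6.9333 [0.56233517 0.25165846 0.21865153] [ 0.50000486 -0.09666609  1.47849079] [-0.02248649 -0.27003378  0.49014145] 0.012947494172800885 60.62265157699585 x' -0.013384344010655445
[   6   53   47   45 1641] [-0.2585  0.1242  0.0511]
[386 168  17  44 484] [0.112  0.0077 0.0236]
top 2791 [[-0.0209  0.0228  0.226 ]
 [-0.0142  0.0412  0.2284]
 [-0.0077  0.0573  0.2297]]
0.12 228 [0.0036 0.0147 0.1256]
0.15 0 
0.18 0 
0.21 849 [-0.012   0.0084  0.2159]
```

View pics/s6.png

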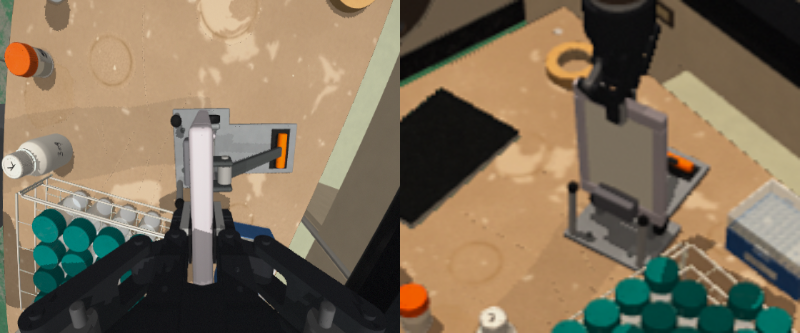

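>>> apply_moves([
  [[0, 0, 0, 0, -1], [0, 0, 0, 0, -1], [0, 0, 0, 0, -1], [0, 0, 0, 0, -1], [0, 0, 0, 0, -1], [0, 0, 0, 0, -1]],
])

```text
clock: 7.53
eef_pos: [0.5623, 0.2516, 0.2186]
tool_rot: [0.591, 0.807, 0.0, 0.0]
ft_force: [1.7, -0.6, 3.5]
grip_width: 0.013
grasp_force: 61.0
```

```bash
python3 -c "
from h import *
print(order.job_done())"
```

```text
the job is handed in; nothing more can be done
None
```

The kickstand is fully down, and the gripper is holding the panel by its top at about 61 N, about 0.01 rad from upright by my measurement. I handed the job in at about 7.5 s without touching the bottles, tubes or jar, but the hand-in gave no verdict.

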